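# Put the watchmaker's bench tools back in their fitted holders

### The arm

A 6-joint arm with a two-finger parallel gripper is mounted at the origin on a cart in front of the work surface, level with it; the furniture and walls round the work are solid. World frame = base frame: x ahead of the robot, y to its left, z up, the work surface at z = 0. Lengths are in m, angles in rad, forces in N, time in s.
With the tool pointing down it reaches from about 0.225 to 0.875 m from the base axis. Payload 3.4 kg.
Tool frame: the origin (TCP) lies at the very end of the fingers, on their centre line; the grasp point (between the pads) lies 19 mm behind it; z points along the fingers, y is the line along which they close (so a half turn about z gives the same grasp; the last joint's range is limited). The gripper opens to 85 mm and grips with 20 to 120 N. Pads are 22 mm wide; open, the fingers measure 114 mm over their backs; the gripper's body (76 mm by 85 mm) begins 54 mm behind the grasp point. The pads swing forward as they close: fully open they stand 13 mm farther back than shut.
Start: joints at [-1.413, 0.276, 1.505, -0, 1.361, -0.121], TCP at [0.158, -0.553, 0.231] pointing down, gripper open.
Joint ranges: [-2.89, 2.89], [-0.75, 2.08], [0.22, 2.7], [-1.18, 4.32], [0.11, 2.71], [-2.7, 2.7]. Speed limits (rad/s): [2.57, 2.57, 3.14, 3.14, 3.14, 3.14].

### API

Orientations are given as a unit quaternion [w, x, y, z].
In Python, from rig import manip gives the robot as it stands. The module is installed in compiled form; this text tells all that it offers.
- The arm moves only by the tool play_rows, never from a script. Its argument "motion" is a list of rows, each a list of 5 numbers: the shift along the tool's x, y, z in units of 40 mm (1.0 is 40 mm), then the turn about the tool's z in units of 10 degrees (1.0 is 10 degrees), then the finger opening in mm, from 0 to 85.4. A call has 1 to 5 rows; each row is the pose to reach, as a shift and turn from the pose commanded when the call began, along the tool's axes at that moment; what a row does not reach only later rows make up. A row lasts 1/8 s, in which the tool goes at most 62.5 mm and 10.7 degrees, less where a joint would pass 70% of its speed; a pose out of reach is approached as far as the arm can. A call with a gripper value outside its range is refused whole. The fingers move at their own pace and stop on an object; "newtons" is the grip in N (left out, the last holds). Time passes only in rows, so rows that repeat a pose let the fingers close. It gives the time, the measured TCP pose, the force, the opening and the grip force at its end, in the units of the state.
- manip.get_state(): the state, without advancing time (a new reading comes with each control period).
- manip.get_image(name): name is "scene" or "side" or "wrist"; returns a dict with "img" (480x640x3 uint8, red, green, blue), "range_z" (480x640 float32, m along the optical axis (not along the pixel's ray), 0 where there is no reading), "fx", "fy", "cx", "cy" (pixels), "R" (3x3) and "t" (3): a world point X has camera coordinates R X + t. Camera axes: x right, y down, z forward; pixel columns grow to the right and rows downward; lengths in m; the calibration is good to about 2 mm. A picture is of the moment at which its call begins.
- manip.sign_off(): hands the job in; it is judged then, once.
The state is a dict: "clock": time; "qpos": joint angles; "qd": joint speeds; "effort": joint torques, N m; "position": TCP position; "ee_rot": TCP orientation; "contact_force": force on the tool from outside, world axes, zero at the start; "moment": the same for the moment, N m; "width": finger opening in m; "gripper_force": force on a finger pad.
Only numpy, scipy, OpenCV 4.12 (cv2) and the standard library are available. Lean on these libraries where they do the work, as an engineer would, in place of code of your own. Each camera call takes 0.05 s, during which the arm holds its last target. There are 200 camera calls.

### The job

Tidy the bench: put the small oil jar, the brass staking block, the case ball and the stamp each into the dark wooden holder whose recess fits it, the round ones by size (smallest in the smallest cup, ball in the largest) and the stamp in the oblong tray. Each must stand upright and flat on the cork floor of its holder, let go of; leave the dust blower and the little vice where they are.

Things in the scene. Friction and masses are not known exactly. Their poses are not given: they have to be found in the camera images.
- oil_jar: Small round screw jar, white with a red lid, standing upright and shut: 29 mm diameter, 26 mm high, 30 g (x0.7 to 1.4); the lid is the top 8 mm and does not come off. Origin: centre of its underside; z up.
- staking_block: Low brass-coloured round block with small holes in its top: 42 mm diameter, 20 mm high, 160 g (x0.7 to 1.4). Origin: centre of its underside; z up.
- ball: Blue rubber case-opening ball in one piece with its black ring foot: ball 58 mm diameter, widest at 29 mm height, 58 mm high in all, foot about 46 mm diameter, 60 g (x0.7 to 1.4). Stands on the foot near the front of the desk (a like ball far back on the desk belongs to the room). Origin: centre of the foot's underside; z up.
- stamp: Wooden hand stamp, standing upright on its oblong base: base 20 mm (x) by 46 mm (y) and 14 mm high, above it a round grip at most 24 mm in diameter that reaches to 57 mm height, 40 g (x0.7 to 1.4). Origin: centre of its underside; y along the long side of the base, z up. Either way round is right in its holder.
- small_cup: Holder fixed to the desk: a low round cup of dark turned wood with a cork floor, the smallest of the three round ones: outside diameter 53 mm, 10 mm high, round recess of 37 mm diameter and 6 mm depth (floor 4 mm above the desk). It takes the oil jar. Origin: centre of the underside, on the desk; z up.
- middle_cup: Holder fixed to the desk: a low round cup of dark turned wood with a cork floor, the middle one of the three round ones: outside diameter 66 mm, 10 mm high, round recess of 50 mm diameter and 6 mm depth (floor 4 mm above the desk). It takes the staking block. Origin: centre of the underside, on the desk; z up.
- large_cup: Holder fixed to the desk: a low round cup of dark turned wood with a cork floor, the largest of the three round ones: outside diameter 76 mm, 10 mm high, round recess of 60 mm diameter and 6 mm depth (floor 4 mm above the desk). It takes the ball. Origin: centre of the underside, on the desk; z up.
- oblong_tray: Holder fixed to the desk: a low oblong tray of dark wood with a cork floor, outside 46 mm (x) by 72 mm (y), 10 mm high, recess 30 mm (x) by 56 mm (y) and 6 mm deep (floor 4 mm above the desk). It takes the stamp. Origin: centre of the underside, on the desk; y along the long side, z up.
- blower: Bystander: black rubber dust blower standing upright, bulb 52 mm diameter, 100 mm high with a thin nozzle on top, 50 g, loose. Origin: centre of its underside; z up. To be left alone.
- vice: Bystander: small light-metal movement-holder vice lying loose on the desk, 46 mm (x) by 119 mm (y), 31 mm high. Origin: about the centre of its underside; y along its length. To be left alone. A fixed grey cabinet, not part of the job, 175 mm high, stands on the desk over about x 0.52 to 0.78, y -0.24 to 0.0; go round it in front or above.
Things that resemble listed ones, but are neither listed nor needed, are in the scene too. Leave any white look-alike of the large_cup alone.

How it is judged:
At the end, for the whole second after the job is handed in: Jar in small cup, block in middle cup, ball in large cup, stamp in oblong tray: each within 10 mm of centre, underside 1 to 6.5 mm above the holder's, tilt under 0.12 rad, stamp within 0.35 rad of the tray's length; all released, at rest; blower and vice moved under 20 mm (horizontal distance between oil_jar and small_cup below 0.01 m and z of oil_jar in the frame of small_cup between 0.001 and 0.0065 m and angle between each of oil_jar, staking_block, ball, stamp's own z axis and vertical below 0.12 rad and linear speed of each of oil_jar, staking_block, ball, stamp below 0.02 m/s and horizontal distance between staking_block and middle_cup below 0.01 m and z of staking_block in the frame of middle_cup between 0.001 and 0.0065 m and horizontal distance between ball and large_cup below 0.01 m and z of ball in the frame of large_cup between 0.001 and 0.0065 m and horizontal distance between stamp and oblong_tray below 0.01 m and z of stamp in the frame of oblong_tray between 0.001 and 0.0065 m and angle between the y axis of stamp and the y axis of oblong_tray, either way round below 0.35 rad and distance of each of blower, vice from where it was at the start of the episode below 0.02 m); the robot touches nothing.
It fails at once if the dust blower was knocked over or pushed away (distance of blower from where it was at the start of the episode above 0.02 m or angle between blower's own z axis and vertical above 0.3 rad).
It fails at once if the little vice was knocked over or pushed away (distance of vice from where it was at the start of the episode above 0.02 m or angle between vice's own z axis and vertical above 0.3 rad).
It also fails if it takes over 120 s, if anything falls off the work surface, if the arm or the gripper's body presses on something with over 40 N, if the wrist force passes 120 N, or if a joint passes its speed limit or range.

## Working session

There is one attempt and no reset: what is moved stays moved. The work goes in short steps, Python scripts to look and compute and a tool call to move; the robot and the scene stay as the last step left them, time stands still between calls to the robot, and variables do not carry over. Pictures are saved under pics/ and viewed, at most 16 in all, crops included, and the job is handed in when it is done.

Besides the shell and the picture viewer there is one more tool, called after "Call:" by a JSON object that holds its "fn" and its "kwargs". play_rows: Moves the arm, as the interface text tells. Its arguments: {"type":"object","properties":{"motion":{"type":"array","items":{"type":"array","items":{"type":"number"}}},"newtons":{"type":"number"}},"required":["motion"]}

```bash
mkdir -p pics; cat > h.py <<'E'
import numpy as np, cv2
from rig import manip
def grab(n):
    d=manip.get_image(n); np.savez('pics/'+n+'.npz',**d); return d
def load(n): return dict(np.load('pics/'+n+'.npz'))
def save(d,f): cv2.imwrite('pics/'+f,cv2.cvtColor(d['img'],cv2.COLOR_RGB2BGR))
def ray(d,u,v,z):
    R,t=d['R'],d['t']; c=-R.T@t
    r=R.T@np.array([(u-d['cx'])/d['fx'],(v-d['cy'])/d['fy'],1.0])
    return c+r*(z-c[2])/r[2]
def cloud(d):
    v,u=np.mgrid[0:480,0:640]; z=d['range_z']
    P=np.stack([(u-d['cx'])/d['fx']*z,(v-d['cy'])/d['fy']*z,z],-1)
    return (P-d['t'])@d['R']
E
python3 - <<'E'
from h import *
for n in ['scene','side','wrist']:
    d=grab(n); save(d,n+'0.png'); print(n,(-d['R'].T@d['t']).round(3),d['R'][2].round(3),d['fx'])
s=manip.get_state(); print(s['position'],s['ee_rot'],s['clock'],s['width'])
E
```

```text
scene [-0.192  0.685  1.183] [ 0.477 -0.459 -0.75 ] 588.4234021575583
side [ 0.383 -1.261  0.662] [ 0.104  0.89  -0.443] 571.7617278516152
wrist [ 0.229 -0.531  0.374] [-0.281 -0.079 -0.956] 423.38933123494564
[ 0.15817533 -0.55241359  0.23065183] [-6.86463056e-04  9.90297896e-01  1.38959003e-01 -3.07725447e-05] 0.15 0.08520980061777324
```

View pics/scene0.png

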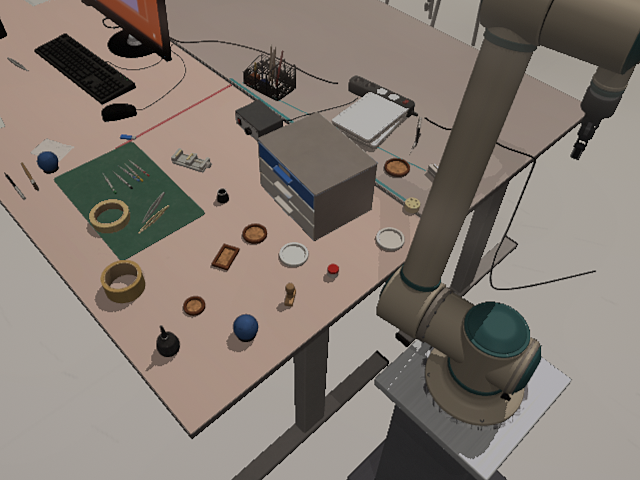

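View pics/side0.png

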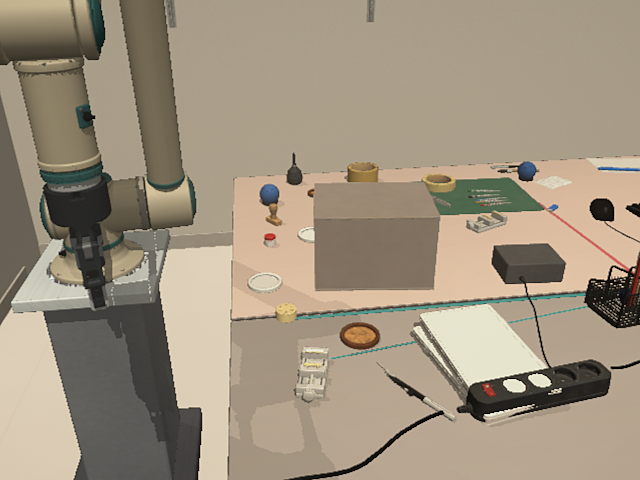

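The scene image shows these things:
- **Jar** at (333,269), **stamp** at (290,294), and **ball** at (246,327). The other ball, at (47,161), is far back and belongs to the room.
- **Staking block** at (412,205).
- **Blower** at (167,343).
- **Dark round cups** at (194,305), (254,233) and (397,167), and the **tray** at (225,257). The white rings at (293,254) and (390,238) are look-alikes.
- **Vices** at (190,160) and (435,172). I'll leave both alone.

Next I'll measure the positions and sizes.

```bash
python3 - <<'E'
from h import *
def meas(d,name,box,lo,hi,z,show=True):
    x0,y0,x1,y1=box
    hsv=cv2.cvtColor(d['img'],cv2.COLOR_RGB2HSV)
    m=cv2.inRange(hsv,np.array(lo),np.array(hi)); k=np.zeros_like(m); k[y0:y1,x0:x1]=m[y0:y1,x0:x1]
    cs,_=cv2.findContours(k,cv2.RETR_EXTERNAL,cv2.CHAIN_APPROX_NONE)
    if not cs: print(name,'none'); return
    c=max(cs,key=cv2.contourArea)[:,0]
    P=np.array([ray(d,u,v,z)[:2] for u,v in c],dtype=np.float32)
    (cx,cy),(a,b),ang=cv2.minAreaRect(P)
    print(name,'px',c.mean(0).round(),'xy',round(cx,4),round(cy,4),'size',round(a*1000),round(b*1000),'ang',round(ang,1))
S=load('scene'); D=load('side')
W=([0,110,20],[18,255,150])
for n,b in dict(cupA=(175,290,212,322),cupB=(235,217,275,250),cupC=(378,153,415,182),tray=(207,240,243,275)).items(): meas(S,n,b,*W,.01)
meas(S,'jarlid',(320,258,345,280),[0,150,80],[8,255,255],.026); meas(S,'jarlid2',(320,258,345,280),[170,150,60],[180,255,255],.026)
meas(S,'ball',(225,305,265,350),[100,80,20],[130,255,255],.029)
meas(S,'block',(400,193,425,218),[15,60,80],[35,255,255],.020)
meas(D,'cupC side',(330,315,390,355),*W,.01)
meas(D,'jar side',(260,230,280,242),[0,150,80],[8,255,255],.026)
meas(D,'jar side2',(260,230,280,242),[170,150,60],[180,255,255],.026)
meas(D,'ball side',(255,175,285,205),[100,80,20],[130,255,255],.029)
meas(D,'block side',(270,298,300,325),[15,60,80],[35,255,255],.020)
for d,n in((S,'scene'),(D,'side')):
    P=cloud(d); 
    for nm,(u,v) in (dict(jar=(333,268),stamp=(290,288),ball=(246,325),block=(412,204),blower=(167,345),thing=(222,196),vice1=(190,160),vice2=(433,170)) if n=='scene' else dict(jar=(270,237),stamp=(274,208),ball=(270,194),block=(286,310),vice2=(312,370),vice1=(488,222))).items(): print(n,nm,P[v,u].round(3))
# crop mosaic
def crop(d,x,y,w=60,h=50,s=5): return cv2.resize(d['img'][y:y+h,x:x+w],(w*s,h*s),interpolation=cv2.INTER_CUBIC)
I=np.vstack([np.hstack([crop(S,175,220,80,60),crop(S,270,250,80,60)]),np.hstack([crop(S,375,150,80,60),crop(D,255,300,80,60)])])
cv2.imwrite('pics/mos.png',cv2.cvtColor(I,cv2.COLOR_RGB2BGR))
E
```

```text
cupA px [194. 306.] xy 0.5646 0.3415 size 50 51 ang 47.4
cupB px [255. 233.] xy 0.6437 0.0899 size 61 67 ang 49.8
cupC px [397. 167.] xy 0.56 -0.3814 size 70 75 ang 42.2
tray px [225. 257.] xy 0.6337 0.1943 size 46 74 ang 26.1
jarlid px [333. 268.] xy 0.4131 0.027 size 25 25 ang 45.9
jarlid2 none
ball px [245. 327.] xy 0.4261 0.2939 size 53 64 ang 50.4
block px [412. 205.] xy 0.4271 -0.2888 size 41 59 ang 40.0
cupC side px [360. 336.] xy 0.5645 -0.3948 size 78 74 ang 82.0
jar side px [269. 237.] xy 0.4158 0.0145 size 29 22 ang 86.7
jar side2 none
ball side px [269. 193.] xy 0.4288 0.2984 size 117 52 ang 86.4
block side px [284. 312.] xy 0.4318 -0.3135 size 53 69 ang 19.2
scene jar [0.414 0.026 0.024]
scene stamp [0.423 0.16  0.057]
scene ball [0.415 0.299 0.055]
scene block [ 0.426 -0.289  0.023]
scene blower [0.499 0.454 0.042]
scene thing [0.8   0.076 0.024]
scene vice1 [0.974 0.059 0.03 ]
scene vice2 [ 0.47  -0.432  0.029]
side jar [0.417 0.013 0.025]
side stamp [0.435 0.144 0.046]
side ball [0.43  0.261 0.038]
side block [ 0.432 -0.306  0.02 ]
side vice2 [ 0.383 -1.261  0.662]
side vice1 [0.987 0.028 0.019]
```

View pics/mos.png

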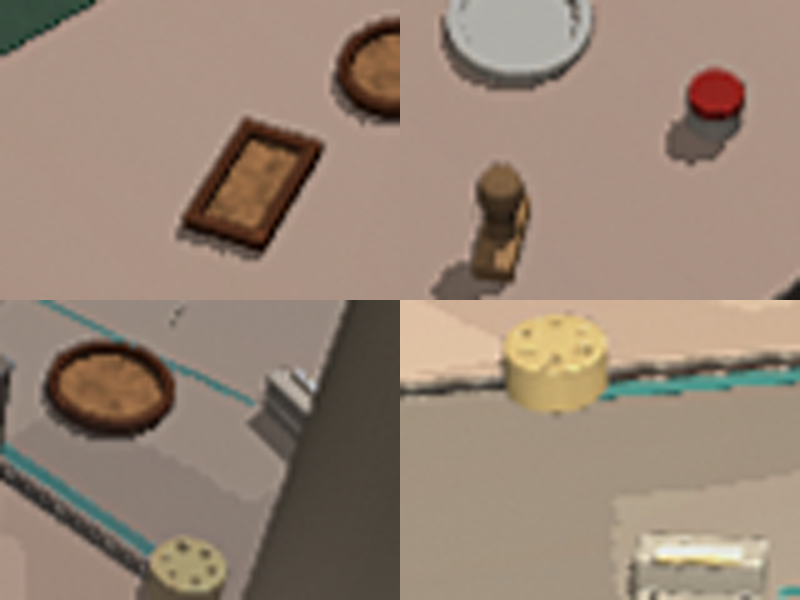

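The crop confirms the dark cups have cork floors and the look-alikes are white. By size, A is the 53 mm small cup, B the 66 mm middle cup and C the 76 mm large cup. I'll start with the block and look down from above it.

Call:
{"fn": "play_rows", "kwargs": {"motion": [[8.5, -2.9, -3.5, 0, 85], [8.5, -2.9, -3.5, 0, 85], [8.5, -2.9, -3.5, 0, 85], [8.5, -2.9, -3.5, 0, 85], [8.5, -2.9, -3.5, 0, 85]]}}

```text
clock: 0.78
position: [0.3985, -0.3852, 0.3453]
ee_rot: [0.0, 0.99, 0.139, -0.0]
contact_force: [1.0, -0.8, 0.1]
width: 0.085
gripper_force: 0.0
```

Call:
{"fn": "play_rows", "kwargs": {"motion": [[1.0, 0, 0, 0, 85], [1.0, 0, 0, 0, 85], [1, 0, 0, 0, 85]]}}

```text
clock: 1.15
position: [0.4352, -0.3755, 0.3442]
ee_rot: [-0.0, 0.99, 0.139, -0.001]
contact_force: [-0.2, -0.5, -0.8]
width: 0.0846
gripper_force: 0.0
```

```bash
python3 - <<'E'
from h import *
s=manip.get_state(); print(s['position'].round(4),s['ee_rot'].round(4),s['qpos'].round(2))
d=grab('wrist'); save(d,'w1.png'); print((-d['R'].T@d['t']).round(3),d['R'].round(3))
E
```

```text
[ 0.4352 -0.3755  0.3442] [-4.000e-04  9.903e-01  1.391e-01 -8.000e-04] [-0.83  0.24  1.29 -0.    1.62  0.46]
[ 0.507 -0.354  0.487] [[ 0.276 -0.961 -0.001]
 [-0.919 -0.264  0.293]
 [-0.282 -0.08  -0.956]]
```

View pics/w1.png

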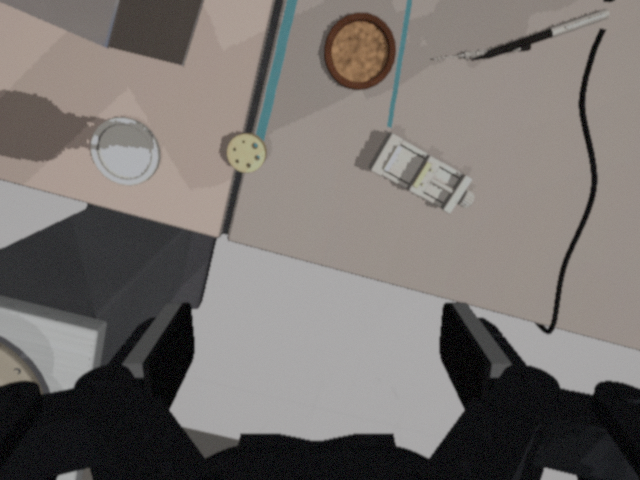

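The wrist view shows the block at (246,153), the large dark cup at (360,50) and the light vice at (425,172). A white look-alike is at (125,150).

```bash
cat >> h.py <<'E'
def meas(d,name,box,lo,hi,z):
    x0,y0,x1,y1=box
    hsv=cv2.cvtColor(d['img'],cv2.COLOR_RGB2HSV)
    m=cv2.inRange(hsv,np.array(lo),np.array(hi)); k=np.zeros_like(m); k[y0:y1,x0:x1]=m[y0:y1,x0:x1]
    cs,_=cv2.findContours(k,cv2.RETR_EXTERNAL,cv2.CHAIN_APPROX_NONE)
    if not cs: print(name,'none'); return
    c=max(cs,key=cv2.contourArea)[:,0]
    P=np.array([ray(d,u,v,z)[:2] for u,v in c],dtype=np.float32)
    (cx,cy),(a,b),ang=cv2.minAreaRect(P); e=cv2.fitEllipse(P)
    print(name,'px',c.mean(0).round(),'rect',round(cx,4),round(cy,4),'size',round(a*1000),round(b*1000),'ang',round(ang,1),'ell',np.round(e[0],4),np.round(e[1],3))
WOOD=([0,110,20],[18,255,150])
def shift(x,y,z,yaw=None):
    """units from the present pose; yaw (deg) = world heading wanted for tool y, mod 180"""
    from scipy.spatial.transform import Rotation as Ro
    s=manip.get_state(); w,a,b,c=s['ee_rot']; R=Ro.from_quat([a,b,c,w]).as_matrix()
    d=R.T@(np.array([x,y,z])-s['position'])/.04
    h=np.degrees(np.arctan2(R[1,1],R[0,1]))
    out=[d.round(2),'heading y',round(h,1)]
    if yaw is not None:
        t=-(yaw-h); t=(t+90)%180-90; out+=['turn',round(t/10,2)]
    print(*out,'q6',s['qpos'][5].round(2))
E
python3 - <<'E'
from h import *
d=load('wrist')
meas(d,'block',(215,125,275,185),[18,70,110],[40,255,255],.02)
meas(d,'cupC',(315,5,405,95),*WOOD,.01)
P=cloud(d)
for u,v in((246,140),(360,50),(345,60),(300,200),(200,60),(150,100)): print(u,v,P[v,u].round(3))
for u,v in((390,132),(473,178),(372,168),(450,213)): print('vice',ray(d,u,v,.015).round(3))
E
```

```text
block px [247. 165.] rect 0.4184 -0.2991 size 2 1 ang 40.3 ell [ 0.4179 -0.2987] [0.001 0.346]
cupC px [359.  51.] rect 0.5639 -0.3839 size 72 72 ang 16.0 ell [ 0.5641 -0.3835] [0.072 0.072]
246 140 [ 0.444 -0.292  0.02 ]
360 50 [ 0.567 -0.384  0.004]
345 60 [ 0.553 -0.372  0.006]
300 200 [ 0.391 -0.366 -0.   ]
200 60 [ 0.51  -0.223  0.001]
150 100 [ 0.455 -0.178 -0.001]
vice [ 0.495 -0.44   0.015]
vice [ 0.473 -0.546  0.015]
vice [ 0.453 -0.434  0.015]
vice [ 0.428 -0.536  0.015]
```

```bash
cat >> h.py <<'E'
def top(d,name,x,y,r,z0,z1):
    P=cloud(d); m=(np.hypot(P[...,0]-x,P[...,1]-y)<r)&(P[...,2]>z0)&(P[...,2]<z1)&(d['range_z']>0)
    Q=P[m][:,:2].astype(np.float32); (c,s,a)=cv2.minAreaRect(Q)
    print(name,len(Q),'rect',np.round(c,4),np.round(s,3),round(a,1),'mean',Q.mean(0).round(4),'circ',np.round(cv2.minEnclosingCircle(Q)[0],4),'zmed',np.median(P[m][:,2]).round(4))
E
python3 - <<'E'
from h import *
d=load('wrist'); top(d,'block',.432,-.296,.04,.016,.03)
hsv=cv2.cvtColor(d['img'],cv2.COLOR_RGB2HSV); print(hsv[140,246],hsv[150,240])
meas(d,'block',(215,125,275,185),[15,60,110],[35,255,255],.02)
shift(.43,-.295,.05)
E
```

```text
block 1085 rect [ 0.4308 -0.2945] [0.04  0.041] 15.7 mean [ 0.4311 -0.2943] circ [ 0.4307 -0.2946] zmed 0.0204
[ 25  56 172] [ 25  56 173]
block px [242. 151.] rect 0.4329 -0.2922 size 36 44 ang 53.7 ell [ 0.4323 -0.295 ] [0.037 0.041]
[ 0.45 -1.97  7.36] heading y -74.1 q6 0.46
```

Call:
{"fn": "play_rows", "kwargs": {"motion": [[0.46, -1.97, 1.2, 1, 75], [0.46, -1.97, 2.5, 2, 70], [0.46, -1.97, 4.0, 3, 65], [0.46, -1.97, 5.5, 4, 65], [0.46, -1.97, 7.0, 4.6, 65]]}}

```text
clock: 1.82
position: [0.4307, -0.2955, 0.0662]
ee_rot: [0.001, 0.965, -0.262, 0.001]
contact_force: [0.1, -0.1, 0.0]
width: 0.0652
gripper_force: 0.0
```

```bash
python3 - <<'E'
from h import *
shift(.431,-.2945,.006,60); print(manip.get_state()['position'])
E
```

```text
[-0.01 -0.03  1.5 ] heading y -120.3 turn -0.03 q6 1.37
[ 0.4306793  -0.29553047  0.06619538]
```

Call:
{"fn": "play_rows", "kwargs": {"motion": [[0, -0.03, 1.0, 0, 65], [0, -0.03, 1.5, 0, 65], [0, -0.03, 1.5, 0, 65], [0, -0.03, 1.5, 0, 35], [0, -0.03, 1.5, 0, 35]], "newtons": 60}}

```text
clock: 2.45
position: [0.4329, -0.295, 0.0092]
ee_rot: [0.001, 0.966, -0.259, 0.001]
contact_force: [-1.1, -0.2, 2.7]
width: 0.0389
gripper_force: 60.3
```

Call:
{"fn": "play_rows", "kwargs": {"motion": [[0, 0, 0, 0, 35], [0, 0, 0, 0, 35]]}}

```text
clock: 2.7
position: [0.4329, -0.295, 0.0092]
ee_rot: [0.001, 0.966, -0.259, 0.001]
contact_force: [-2.4, -1.3, 7.3]
width: 0.0389
gripper_force: 60.7
```

Call:
{"fn": "play_rows", "kwargs": {"motion": [[0, 0, -1, 0, 35], [0, 0, -2.5, 0, 35], [0, 0, -2.5, 0, 35]]}}

```text
clock: 3.08
position: [0.4354, -0.2962, 0.1124]
ee_rot: [0.003, 0.966, -0.259, 0.005]
contact_force: [-0.1, 0.3, -2.3]
width: 0.0388
gripper_force: 61.7
```

```bash
python3 - <<'E'
from h import *
d=grab('wrist'); e=grab('side')
I=np.hstack([cv2.resize(d['img'],(560,420))[:,60:500],cv2.resize(e['img'][250:355,240:330],(360,420))])
cv2.imwrite('pics/g1.png',cv2.cvtColor(I,cv2.COLOR_RGB2BGR))
E
```

```text
(no output)
```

View pics/g1.png

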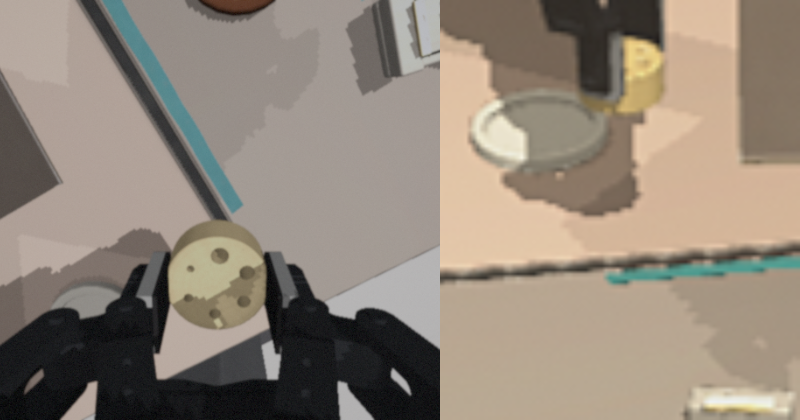

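```bash
python3 - <<'E'
from h import *
s=manip.get_state(); p=s['position']; print(p.round(4))
d=load('wrist'); P=cloud(d)
hsv=cv2.cvtColor(d['img'],cv2.COLOR_RGB2HSV)
m=(hsv[...,0]>18)&(hsv[...,0]<36)&(hsv[...,1]>40)&(hsv[...,2]>60)&(np.hypot(P[...,0]-p[0],P[...,1]-p[1])<.06)&(P[...,2]>.08)
Q=P[m]; zt=np.percentile(Q[:,2],80); print(len(Q),zt,np.percentile(Q[:,2],[1,10,50,90,99]).round(4))
T=Q[abs(Q[:,2]-zt)<.006]; A=np.c_[T[:,:2]-T[:,:2].mean(0),np.ones(len(T))]; print('slopes',np.linalg.lstsq(A,T[:,2],rcond=None)[0])
print(cv2.minEnclosingCircle(T[:,:2].astype(np.float32)),T.mean(0))
E
```

```text
[ 0.4323 -0.2935  0.108 ]
11252 0.1240128350418092 [0.1069 0.1162 0.1234 0.1243 0.125 ]
slopes [-0.00802436  0.01196098  0.12331318]
((0.43379807472229004, -0.29459133744239807), 0.021416056901216507) [ 0.43529897 -0.2952946   0.12331318]
```

Call:
{"fn": "play_rows", "kwargs": {"motion": [[0, 0, -1.5, 0, 35], [0, 0, -3, 0, 35], [-0.1, -1.3, -4.5, -1, 35], [-0.3, -2.8, -4.8, -2, 35], [-0.4, -4.2, -4.8, -3, 35]]}}

```text
clock: 3.8
position: [0.5003, -0.1449, 0.2988]
ee_rot: [-0.0, 1.0, 0.002, 0.0]
contact_force: [1.3, -0.1, -1.8]
width: 0.0387
gripper_force: 61.8
```

```bash
python3 - <<'E'
from h import *
shift(.60,.08,.30,-80)
E
```

```text
[ 2.51 -5.61 -0.03] heading y -89.8 turn -0.98 q6 1.15
```

Call:
{"fn": "play_rows", "kwargs": {"motion": [[0.6, -1.4, 0, -0.5, 35], [1.2, -2.8, 0, -1, 35], [1.8, -4.2, 0, -1, 35], [2.5, -5.6, 0, -1, 35], [2.5, -5.6, 0, -1, 35]]}}

```text
clock: 4.42
position: [0.6004, 0.0824, 0.2954]
ee_rot: [-0.001, 0.996, 0.09, -0.002]
contact_force: [-0.2, -1.0, -2.2]
width: 0.0388
gripper_force: 61.9
```

```bash
python3 - <<'E'
from h import *
d=grab('wrist'); save(d,'w2.png')
P=cloud(d); print((-d['R'].T@d['t']).round(3))
hsv=cv2.cvtColor(d['img'],cv2.COLOR_RGB2HSV)
m=cv2.inRange(hsv,np.array(WOOD[0]),np.array(WOOD[1]))
n,l,st,c=cv2.connectedComponentsWithStats(m)
for i in range(1,n):
    if st[i,4]>150:
        x,y,w,h,a=st[i]; meas(d,str(st[i]),(x,y,x+w,y+h),*WOOD,.01)
shift(.646,.088,.05)
E
```

```text
[0.674 0.096 0.438]
[ 172   86   83   63 1712] px [213. 117.] rect 0.6372 0.1937 size 43 70 ang 26.2 ell [0.6371 0.1938] [0.049 0.085]
[ 289   93   64   65 1469] px [320. 125.] rect 0.6482 0.089 size 61 62 ang 10.3 ell [0.648  0.0892] [0.061 0.062]
[  37  134   53   50 1933] px [ 64. 158.] rect 0.57 0.3383 size 49 52 ang 32.5 ell [0.5697 0.3385] [0.049 0.052]
[1.22 0.01 6.14] heading y -79.8 q6 1.41
```

View pics/w2.png

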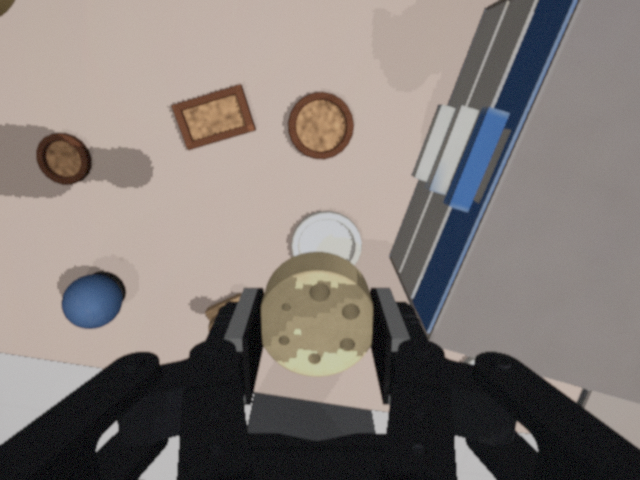

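The wrist view shows the middle cup at (320,125), the tray at (213,117), the small cup at (64,158) and the ball at (93,300). The cabinet is on the right. Now I'll lower the block into the middle cup.

Call:
{"fn": "play_rows", "kwargs": {"motion": [[1.2, 0, 1.5, 0, 35], [1.2, 0, 3, 0, 35], [1.2, 0, 4.5, 0, 35], [1.2, 0, 6, 0, 35], [1.2, 0, 6.4, 0, 35]]}}

```text
clock: 5.1
position: [0.6418, 0.0844, 0.0367]
ee_rot: [-0.0, 0.996, 0.086, -0.006]
contact_force: [0.1, 0.4, -2.6]
width: 0.0386
gripper_force: 61.9
```

```bash
python3 - <<'E'
from h import *
shift(.646,.0887,.008,-80); print(manip.get_state()['position'])
d=grab('wrist'); save(d,'w3.png')
E
```

```text
[ 0.13 -0.09  0.72] heading y -80.1 turn -0.01 q6 1.42
[0.641801   0.08436136 0.036695  ]
```

View pics/w3.png

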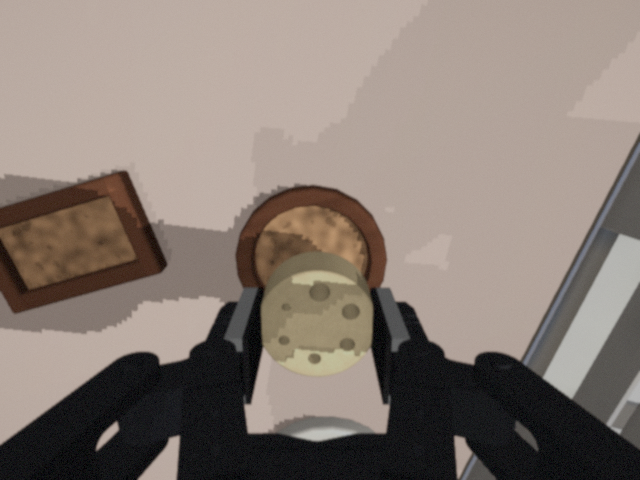

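The block sits above the cup, at (318,315), with the cup rim centred near (312,255). The arm has not settled yet.

Call:
{"fn": "play_rows", "kwargs": {"motion": [[0, 0, 0, 0, 35], [0, 0, 0, 0, 35]]}}

```text
clock: 5.4
position: [0.6483, 0.0856, 0.0445]
ee_rot: [0.0, 0.996, 0.087, 0.001]
contact_force: [0.0, -0.1, -1.5]
width: 0.039
gripper_force: 61.9
```

```bash
python3 - <<'E'
from h import *
shift(.646,.0887,.008,-80); print(manip.get_state()['position'])
d=grab('wrist')
meas(d,'cup',(225,170,400,320),*WOOD,.01)
m=cv2.inRange(cv2.cvtColor(d['img'],cv2.COLOR_RGB2HSV),np.array(WOOD[0]),np.array(WOOD[1]))[170:290,225:400]
ys,xs=np.nonzero(m); P=np.array([ray(d,u+225,v+170,.01)[:2] for u,v in zip(xs,ys)]); r=np.hypot(*(P-[.648,.089]).T); P=P[(r>.02)&(r<.04)]
h=cv2.convexHull(P.astype(np.float32))[:,0]; h=h[np.hypot(*(h-[.648,.089]).T)>.026]; h=h[h[:,0]>.645]
A=np.c_[2*h,np.ones(len(h))]; s=np.linalg.lstsq(A,(h**2).sum(1),rcond=None)[0]; print('circle',s[:2],np.sqrt(s[2]+s[:2]@s[:2]))
E
```

```text
[-0.05 -0.09  0.91] heading y -80.1 turn -0.01 q6 1.42
[0.64827824 0.08560023 0.04447469]
cup px [314. 242.] rect 0.6596 0.0908 size 43 63 ang 8.8 ell [0.6528 0.0898] [0.049 0.059]
circle [0.64946778 0.08923304] 0.03159559113456841
```

Call:
{"fn": "play_rows", "kwargs": {"motion": [[-0.03, -0.08, 0.3, 0, 35], [-0.03, -0.08, 0.6, 0, 35], [-0.03, -0.08, 0.75, 0, 35], [-0.03, -0.08, 0.85, 0, 35], [-0.03, -0.08, 0.85, 0, 35]]}}

```text
clock: 6.08
position: [0.6471, 0.0895, 0.0147]
ee_rot: [0.0, 0.996, 0.087, 0.003]
contact_force: [-5.8, -1.1, 28.1]
width: 0.0388
gripper_force: 65.6
```

Call:
{"fn": "play_rows", "kwargs": {"motion": [[0, 0, -0.25, 0, 35], [0, 0, -0.25, 0, 35], [0, 0, -0.25, 0, 35]]}}

```text
clock: 6.45
position: [0.6447, 0.0892, 0.0177]
ee_rot: [-0.0, 0.996, 0.087, -0.001]
contact_force: [-0.2, 0.2, -3.4]
width: 0.0384
gripper_force: 62.3
```

```bash
python3 - <<'E'
from h import *
s=manip.get_state(); print(s['position'],s['contact_force'])
d=grab('wrist'); e=grab('scene'); P=cloud(d); p=s['position']
hsv=cv2.cvtColor(d['img'],cv2.COLOR_RGB2HSV)
m=(hsv[...,0]>18)&(hsv[...,0]<36)&(hsv[...,1]>40)&(hsv[...,2]>60)&(np.hypot(P[...,0]-p[0],P[...,1]-p[1])<.05)&(P[...,2]>p[2]+.005)
T=P[m]; zt=np.median(T[:,2]); T=T[abs(T[:,2]-zt)<.003]
A=np.c_[T[:,:2]-T[:,:2].mean(0),np.ones(len(T))]; print(zt,'slopes',np.linalg.lstsq(A,T[:,2],rcond=None)[0],cv2.minAreaRect(T[:,:2].astype(np.float32)),cv2.minEnclosingCircle(T[:,:2].astype(np.float32)))
I=np.hstack([cv2.resize(d['img'][170:400,200:440],(480,460)),cv2.resize(e['img'][200:265,225:285],(320,460))])
cv2.imwrite('pics/g2.png',cv2.cvtColor(I,cv2.COLOR_RGB2BGR))
E
```

```text
[0.64468816 0.08918119 0.01774954] [-0.2341049   0.23945986 -3.36141031]
0.028924747619074355 slopes [-0.06027921 -0.00042757  0.02893772] ((0.6430882811546326, 0.08994228392839432), (0.042578041553497314, 0.03895840048789978), 10.036149978637695) ((0.643036961555481, 0.0901377722620964), 0.021479303017258644)
```

View pics/g2.png

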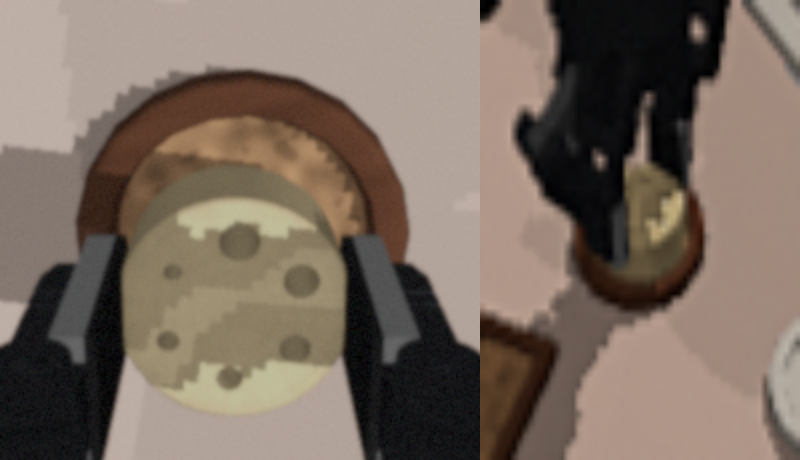

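The block's near (-x) edge is on the rim, and its centre is about 6 mm short in x. I'll lift it, shift it forward and lower it again.

Call:
{"fn": "play_rows", "kwargs": {"motion": [[0.14, 0.03, -0.25, 0, 35], [0.14, 0.03, -0.25, 0, 35], [0.14, 0.03, -0.25, 0, 35]]}}

```text
clock: 6.92
position: [0.6514, 0.0889, 0.0291]
ee_rot: [0.0, 0.996, 0.087, 0.0]
contact_force: [-0.5, 0.1, -1.8]
width: 0.0388
gripper_force: 62.3
```

```bash
cat >> h.py <<'E'
def blk():
    s=manip.get_state(); p=s['position']; print('tcp',p.round(4)); d=grab('wrist'); P=cloud(d)
    hsv=cv2.cvtColor(d['img'],cv2.COLOR_RGB2HSV)
    m=(hsv[...,0]>18)&(hsv[...,0]<36)&(hsv[...,1]>40)&(hsv[...,2]>60)&(np.hypot(P[...,0]-p[0],P[...,1]-p[1])<.05)&(P[...,2]>.022)
    T=P[m]; zt=np.median(T[:,2]); T=T[abs(T[:,2]-zt)<.003]
    A=np.c_[T[:,:2]-T[:,:2].mean(0),np.ones(len(T))]; print(zt.round(4),'slopes',np.linalg.lstsq(A,T[:,2],rcond=None)[0][:2].round(3),np.round(cv2.minEnclosingCircle(T[:,:2].astype(np.float32))[0],4))
E
python3 -c "
from h import *
blk()"
```

```text
tcp [0.6514 0.0889 0.0291]
0.0401 slopes [-0.059 -0.001] [0.6497 0.0896]
```

Call:
{"fn": "play_rows", "kwargs": {"motion": [[0, 0, 0.15, 0, 35], [0, 0, 0.3, 0, 35], [0, 0, 0.38, 0, 35], [0, 0, 0.38, 0, 35], [0, 0, 0.38, 0, 35]]}}

```text
clock: 7.6
position: [0.6511, 0.089, 0.0139]
ee_rot: [0.0, 0.996, 0.087, -0.0]
contact_force: [-1.4, -0.4, 0.4]
width: 0.0384
gripper_force: 62.5
```

```bash
python3 -c "
from h import *
blk()"
```

```text
tcp [0.6511 0.089  0.0139]
0.0251 slopes [-0.04  0.  ] [0.6494 0.0896]
```

Its top is at 25 mm and 24 mm means seated, so I'll release it.

Call:
{"fn": "play_rows", "kwargs": {"motion": [[0, 0, 0, 0, 52], [0, 0, 0, 0, 52], [0, 0, 0, 0, 52], [0, 0, -1, 0, 60], [0, 0, -2.5, 0, 60]]}}

```text
clock: 8.28
position: [0.6498, 0.0889, 0.1126]
ee_rot: [-0.0, 0.996, 0.087, -0.003]
contact_force: [0.6, -0.1, 0.7]
width: 0.0599
gripper_force: 0.0
```

Call:
{"fn": "play_rows", "kwargs": {"motion": [[0, 0, -1.5, 0, 60], [0, 0, -3, 0, 60], [0, 0, -3, 0, 60]]}}

```text
clock: 8.65
position: [0.6545, 0.0891, 0.2407]
ee_rot: [0.0, 0.996, 0.087, 0.007]
contact_force: [0.7, 0.2, -0.7]
width: 0.06
gripper_force: 0.0
```

```bash
python3 - <<'E'
from h import *
d=grab('wrist'); save(d,'w4.png'); s=manip.get_state(); print(s['position'],s['contact_force'])
top(d,'block',.65,.09,.05,.018,.05)
# stamp,jar from scene
S=load('scene')
E
```

```text
[0.65264925 0.08905504 0.23710074] [-0.70437836 -0.24828213 -0.33500155]
block 1708 rect [0.6495 0.0898] [0.042 0.041] 11.4 mean [0.65 0.09] circ [0.6495 0.0897] zmed 0.0243
```

The block is seated: top at 24.3 mm, centred within 1 mm. Next is a look at the stamp, jar and ball.

Call:
{"fn": "play_rows", "kwargs": {"motion": [[-6.4, -1.4, -1.8, 0, 60], [-6.4, -1.4, -1.8, 0, 60], [-6.4, -1.4, -1.8, 0, 60], [-6.4, -1.4, -1.8, 0, 60], [-6.4, -1.4, -1.8, 0, 60]]}}

```text
clock: 9.32
position: [0.3857, 0.0999, 0.3054]
ee_rot: [-0.0, 0.996, 0.087, -0.001]
contact_force: [0.5, 0.8, -0.5]
width: 0.0601
gripper_force: 0.0
```

Call:
{"fn": "play_rows", "kwargs": {"motion": [[0, 0, 0, 0, 60], [0, 0, 0, 0, 60], [0, 0, 0, 0, 60]]}}

```text
clock: 9.7
position: [0.3907, 0.0997, 0.3048]
ee_rot: [0.0, 0.996, 0.087, -0.001]
contact_force: [0.3, -0.0, 0.6]
width: 0.06
gripper_force: 0.0
```

```bash
python3 - <<'E'
from h import *
d=grab('wrist'); save(d,'w5.png'); s=manip.get_state(); print(s['position'])
for n,a in dict(jar=(.415,.026,.03,.02,.035),stampgrip=(.43,.15,.04,.04,.07),stampbase=(.43,.15,.05,.009,.019),ball=(.43,.29,.05,.02,.07)).items():
    try: top(d,n,*a)
    except Exception as e: print(n,'x')
P=cloud(d); m=(np.hypot(P[...,0]-.43,P[...,1]-.15)<.05)&(P[...,2]>.009)&(P[...,2]<.019); Q=P[m][:,:2]; print(np.percentile(Q,[0,50,100],axis=0))
E
```

```text
[0.39051698 0.09966288 0.30488693]
jar 648 rect [0.4147 0.0288] [0.028 0.028] 37.7 mean [0.4149 0.0291] circ [0.4147 0.0287] zmed 0.0264
stampgrip 515 rect [0.4304 0.1567] [0.023 0.022] 6.6 mean [0.4314 0.156 ] circ [0.4307 0.1569] zmed 0.0545
stampbase 482 rect [0.4307 0.1568] [0.02  0.046] 36.4 mean [0.4337 0.1529] circ [0.4315 0.1572] zmed 0.0143
ball 3356 rect [0.4278 0.2936] [0.056 0.054] 39.9 mean [0.4288 0.2884] circ [0.427  0.2945] zmed 0.0504
[[0.41065676 0.13362203]
 [0.43650173 0.1474519 ]
 [0.45138451 0.18042193]]
```

View pics/w5.png

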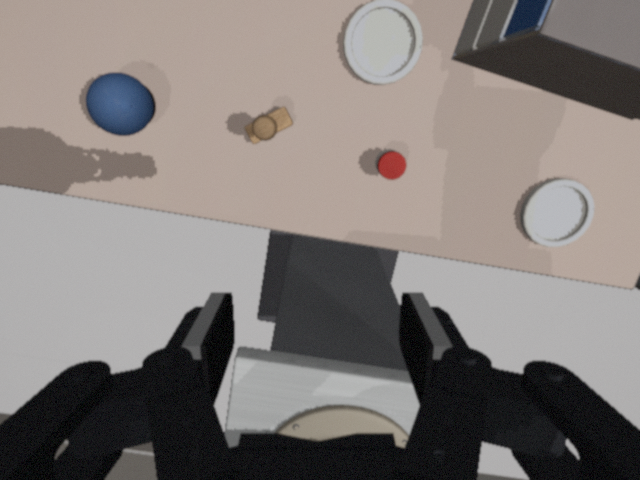

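The view shows the ball at (120,103), the stamp at (268,125), the jar at (391,165), and white look-alikes at (383,42) and (556,212). I'll take the stamp by its grip next.

Call:
{"fn": "play_rows", "kwargs": {"motion": [[0.6, -0.6, 1.4, -1, 50], [1.24, -1.23, 2.8, -2, 50], [1.24, -1.23, 4.2, -2.6, 50], [1.24, -1.23, 5.3, -2.6, 50], [1.24, -1.23, 5.3, -2.6, 50]]}}

```text
clock: 10.38
position: [0.4273, 0.1563, 0.0905]
ee_rot: [-0.0, 0.951, 0.309, -0.005]
contact_force: [-1.2, 0.4, 0.4]
width: 0.0496
gripper_force: 0.0
```

Call:
{"fn": "play_rows", "kwargs": {"motion": [[0, 0, 0, 0, 50], [0, 0, 0, 0, 50]]}}

```text
clock: 10.62
position: [0.4317, 0.1571, 0.0958]
ee_rot: [0.0, 0.951, 0.309, 0.002]
contact_force: [0.6, -0.1, 0.1]
width: 0.0498
gripper_force: 0.0
```

```bash
python3 - <<'E'
from h import *
shift(.4306,.1568,.024,126); d=grab('wrist'); top(d,'grip',.4306,.157,.03,.045,.07); print(manip.get_state()['position'])
E
```

```text
[-0.03 -0.01  1.79] heading y -54.0 turn -0.0 q6 1.14
grip 1790 rect [0.4313 0.1576] [0.022 0.022] 77.9 mean [0.4325 0.1585] circ [0.4308 0.1573] zmed 0.0546
[0.4314192  0.15707248 0.09571465]
```

Call:
{"fn": "play_rows", "kwargs": {"motion": [[-0.01, -0.01, 0.9, 0, 50], [-0.01, -0.01, 1.8, 0, 50], [-0.01, -0.01, 1.8, 0, 50], [-0.01, -0.01, 1.8, 0, 50], [-0.01, -0.01, 1.8, 0, 18]], "newtons": 40}}

```text
clock: 11.3
position: [0.4306, 0.1572, 0.0234]
ee_rot: [0.0, 0.951, 0.309, 0.002]
contact_force: [0.0, -1.0, -0.9]
width: 0.0331
gripper_force: 0.0
```

Call:
{"fn": "play_rows", "kwargs": {"motion": [[0, 0, 0, 0, 15], [0, 0, 0, 0, 15], [0, 0, -1.0, 0, 15], [0, 0, -2.5, 0, 15], [0, 0, -2.5, 0, 15]]}}

```text
clock: 11.92
position: [0.4327, 0.1577, 0.1262]
ee_rot: [0.001, 0.951, 0.309, 0.005]
contact_force: [0.6, -0.5, -0.9]
width: 0.0211
gripper_force: 39.6
```

```bash
python3 - <<'E'
from h import *
d=grab('wrist'); e=grab('side'); s=manip.get_state(); p=s['position']; print(p)
P=cloud(e)
I=np.hstack([cv2.resize(d['img'][150:400,180:460],(448,400)),cv2.resize(e['img'][150:240,245:305],(266,400))])
cv2.imwrite('pics/g3.png',cv2.cvtColor(I,cv2.COLOR_RGB2BGR))
top(d,'all',p[0],p[1],.012,p[2]+.005,p[2]+.06)
E
```

```text
[0.42895545 0.15693158 0.12219089]
all 3616 rect [0.4309 0.1581] [0.019 0.024] 29.4 mean [0.432  0.1593] circ [0.429 0.157] zmed 0.1586
```

View pics/g3.png

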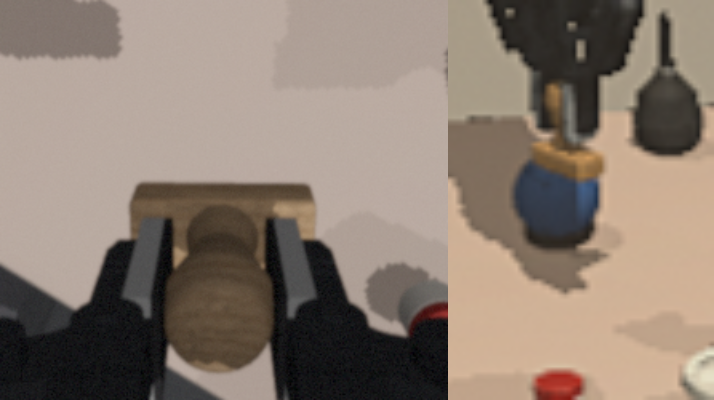

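Call:
{"fn": "play_rows", "kwargs": {"motion": [[1.2, 0.6, -0.5, 0.5, 15], [2.4, 1.2, -0.5, 1, 15], [3.5, 1.8, -0.5, 1, 15], [4.6, 2.25, -0.5, 1, 15], [4.6, 2.25, -0.5, 1, 15]]}}

```text
clock: 12.65
position: [0.6329, 0.1924, 0.1381]
ee_rot: [-0.0, 0.974, 0.225, -0.001]
contact_force: [-1.2, 0.4, -0.3]
width: 0.021
gripper_force: 39.6
```

Call:
{"fn": "play_rows", "kwargs": {"motion": [[0, 0, 0, 0, 15], [0, 0, 0, 0, 15], [0, 0, 0, 0, 15]]}}

```text
clock: 13.02
position: [0.6299, 0.192, 0.142]
ee_rot: [0.0, 0.974, 0.225, -0.0]
contact_force: [-0.8, 0.6, -1.1]
width: 0.0212
gripper_force: 39.6
```

```bash
python3 - <<'E'
from h import *
s=manip.get_state(); p=s['position']; d=grab('wrist'); save(d,'w6.png'); P=cloud(d); print(p)
r=np.hypot(P[...,0]-p[0],P[...,1]-p[1])
# base top: heights p-.02..p-.003
for lo,hi in((-.03,0),(-.014,-.002)):
    m=(r<.04)&(P[...,2]>p[2]+lo)&(P[...,2]<p[2]+hi)&(d['img'][...,0]>d['img'][...,2]+25.)
    Q=P[m]; print(len(Q),np.percentile(Q[:,2]-p[2],[2,25,50,75,98]).round(4)); print(cv2.minAreaRect(Q[:,:2].astype(np.float32)))
meas(d,'tray',(0,0,640,330),*WOOD,.01)
shift(.637,.194,.05,116.2)
E
```

```text
[0.6298886  0.19204836 0.14197823]
3409 [-0.0194 -0.0118 -0.0089 -0.0079 -0.0011]
((0.6305356025695801, 0.19268853962421417), (0.01878746971487999, 0.04616276174783707), 26.074066162109375)
2687 [-0.0136 -0.0096 -0.0086 -0.0078 -0.0028]
((0.6305356025695801, 0.19268853962421417), (0.01878746971487999, 0.04616276174783707), 26.074066162109375)
tray px [320. 203.] rect 0.6377 0.1947 size 45 70 ang 26.0 ell [0.6376 0.1945] [0.051 0.084]
[0.18 0.03 2.3 ] heading y -64.0 turn -0.02 q6 1.31
```

View pics/w6.png

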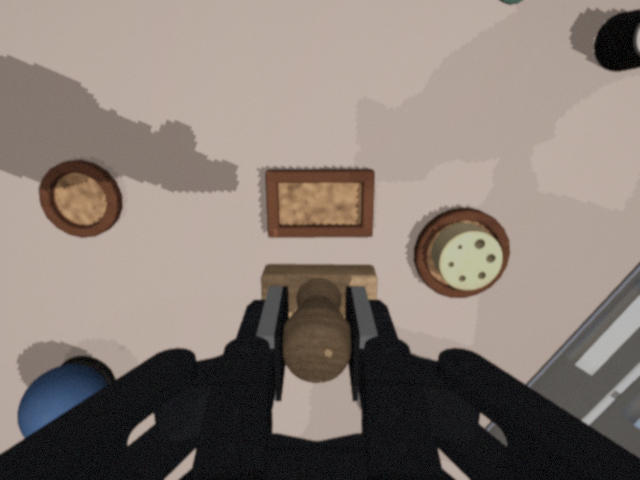

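The stamp is aligned with the tray at (320,203), so I'll lower it. The block sits flat in its cup at (465,253).

Call:
{"fn": "play_rows", "kwargs": {"motion": [[0.18, 0.03, 0.9, 0, 15], [0.18, 0.03, 1.8, 0, 15], [0.18, 0.03, 2.3, 0, 15], [0.18, 0.03, 2.3, 0, 15], [0.18, 0.03, 2.3, 0, 15]]}}

```text
clock: 13.7
position: [0.6386, 0.1944, 0.0511]
ee_rot: [0.0, 0.974, 0.225, 0.001]
contact_force: [-0.1, 0.7, 0.3]
width: 0.021
gripper_force: 39.6
```

```bash
python3 - <<'E'
from h import *
s=manip.get_state(); p=s['position']; d=grab('wrist'); P=cloud(d); print(p)
r=np.hypot(P[...,0]-p[0],P[...,1]-p[1])
m=(r<.04)&(P[...,2]>p[2]-.012)&(P[...,2]<p[2]-.003)&(d['img'][...,0]>d['img'][...,2]+25.)
Q=P[m]; print(np.median(Q[:,2]),cv2.minAreaRect(Q[:,:2].astype(np.float32)))
shift(.637,.194,.0265,116.2)
E
```

```text
[0.63862438 0.19436438 0.05107753]
0.042549050499838814 ((0.639302134513855, 0.19498242437839508), (0.018596762791275978, 0.04602482169866562), 25.955461502075195)
[-0.05 -0.01  0.62] heading y -64.0 turn -0.02 q6 1.31
```

Call:
{"fn": "play_rows", "kwargs": {"motion": [[-0.04, -0.01, 0.3, 0, 15], [-0.04, -0.01, 0.55, 0, 15], [-0.04, -0.01, 0.62, 0, 15], [-0.04, -0.01, 0.62, 0, 15], [-0.04, -0.01, 0.62, 0, 15]]}}

```text
clock: 14.38
position: [0.637, 0.1934, 0.0267]
ee_rot: [0.001, 0.974, 0.225, 0.001]
contact_force: [-1.6, -2.2, 9.8]
width: 0.021
gripper_force: 39.9
```

Call:
{"fn": "play_rows", "kwargs": {"motion": [[0, 0, 0, 0, 45], [0, 0, 0, 0, 45], [0, 0, 0, 0, 45], [0, 0, -1, 0, 50], [0, 0, -2.5, 0, 60]]}}

```text
clock: 15.0
position: [0.6347, 0.1936, 0.1232]
ee_rot: [-0.0, 0.974, 0.225, -0.003]
contact_force: [0.4, 0.2, 0.3]
width: 0.06
gripper_force: 0.0
```

Call:
{"fn": "play_rows", "kwargs": {"motion": [[-0.7, 0, -1, 0, 60], [-1.4, 0, -2, 0, 60], [-1.4, 0, -2, 0, 60], [-1.4, 0, -2, 0, 60]]}}

```text
clock: 15.5
position: [0.5859, 0.1695, 0.2044]
ee_rot: [-0.0, 0.974, 0.225, -0.0]
contact_force: [0.6, 0.7, -1.0]
width: 0.0599
gripper_force: 0.0
```

```bash
python3 - <<'E'
from h import *
d=grab('wrist'); e=grab('scene'); p=manip.get_state()['position']; print(p)
top(d,'grip',.637,.194,.03,.045,.07); top(d,'base',.637,.194,.036,.0145,.022)
A=dict(pts=0)
shift(.4148,.0287,.08,-80)
shift(.43,.15,.2,-80)
E
```

```text
[0.58567346 0.16946648 0.20318543]
grip 930 rect [0.6366 0.1939] [0.023 0.023] 27.0 mean [0.6368 0.1941] circ [0.6362 0.1938] zmed 0.0588
base 834 rect [0.6364 0.194 ] [0.02  0.046] 25.9 mean [0.6371 0.1942] circ [0.6365 0.1938] zmed 0.0183
[-5.37  1.29  3.09] heading y -64.0 turn 1.6 q6 1.28
[-3.71 -1.27  0.09] heading y -64.0 turn 1.6 q6 1.28
```

The stamp is seated: base top at 18.3 mm, aligned with the tray. The jar is next.

Call:
{"fn": "play_rows", "kwargs": {"motion": [[-1.4, 0.3, 0, 0, 55], [-2.8, 0.6, 0, 0, 55], [-4.2, 1.0, 0.6, 0, 55], [-5.35, 1.29, 1.8, 0, 55], [-5.35, 1.29, 2.9, 0, 55]]}}

```text
clock: 16.23
position: [0.4135, 0.0282, 0.0873]
ee_rot: [-0.0, 0.975, 0.224, -0.001]
contact_force: [1.5, 0.8, 0.5]
width: 0.0548
gripper_force: 0.0
```

Call:
{"fn": "play_rows", "kwargs": {"motion": [[0, 0, 0, 0, 50], [0, 0, 0, 0, 50], [0, 0, 0, 0, 50]]}}

```text
clock: 16.6
position: [0.4184, 0.0294, 0.0904]
ee_rot: [0.001, 0.974, 0.225, 0.002]
contact_force: [0.5, 0.3, -0.6]
width: 0.0499
gripper_force: 0.0
```

```bash
python3 - <<'E'
from h import *
d=grab('wrist'); p=manip.get_state()['position']; print(p)
top(d,'jar',.4148,.0287,.03,.02,.04)
shift(.4148,.0287,.009)
E
```

```text
[0.41811876 0.0294789  0.09034151]
jar 2275 rect [0.4144 0.0287] [0.028 0.028] 54.9 mean [0.4153 0.029 ] circ [0.4143 0.0286] zmed 0.0264
[-0.09 -0.02  2.03] heading y -64.0 q6 1.02
```

Call:
{"fn": "play_rows", "kwargs": {"motion": [[-0.06, -0.01, 1.0, 0, 50], [-0.06, -0.01, 2.0, 0, 50], [-0.06, -0.01, 2.0, 0, 50], [-0.06, -0.01, 2.0, 0, 50], [-0.06, -0.01, 2.0, 0, 22]], "newtons": 40}}

```text
clock: 17.27
position: [0.4155, 0.0285, 0.0106]
ee_rot: [0.001, 0.974, 0.225, 0.002]
contact_force: [0.2, -1.3, -0.2]
width: 0.033
gripper_force: 0.0
```

Call:
{"fn": "play_rows", "kwargs": {"motion": [[0, 0, 0, 0, 22], [0, 0, 0, 0, 22], [0, 0, -1.0, 0, 22], [0, 0, -2.5, 0, 22], [0, 0, -3, 0, 22]]}}

```text
clock: 17.9
position: [0.4163, 0.0284, 0.1334]
ee_rot: [0.001, 0.974, 0.225, 0.004]
contact_force: [-0.8, -0.6, -1.7]
width: 0.0271
gripper_force: 39.5
```

```bash
cat >> h.py <<'E'
def held(d,p,dz0,dz1,r0=.03):
    P=cloud(d); h=cv2.cvtColor(d['img'],cv2.COLOR_RGB2HSV)
    m=(np.hypot(P[...,0]-p[0],P[...,1]-p[1])<r0)&(P[...,2]>p[2]+dz0)&(P[...,2]<p[2]+dz1)&(h[...,1]>90)&(h[...,2]>40)
    Q=P[m]; zt=np.median(Q[:,2]); T=Q[abs(Q[:,2]-zt)<.004]
    A=np.c_[T[:,:2]-T[:,:2].mean(0),np.ones(len(T))]
    print('held',len(T),'z-tcp',(zt-p[2]).round(4),'slopes',np.linalg.lstsq(A,T[:,2],rcond=None)[0][:2].round(3),'c-tcp',(np.array(cv2.minEnclosingCircle(T[:,:2].astype(np.float32))[0])-p[:2]).round(4))
E
python3 - <<'E'
from h import *
d=grab('wrist'); p=manip.get_state()['position']; print(p)
held(d,p,.005,.03)
shift(.51,.28,.2)
E
```

```text
[0.41705693 0.02832115 0.13449649]
held 4983 z-tcp 0.0146 slopes [-0.019 -0.014] c-tcp [-0.0022  0.0003]
[ 4.86 -4.63 -1.62] heading y -64.0 q6 1.02
```

Call:
{"fn": "play_rows", "kwargs": {"motion": [[0.8, -0.8, -1.0, 0, 22], [2, -1.9, -1.6, 0, 22], [3.1, -3, -1.6, 0, 22], [4.1, -3.9, -1.6, 0, 22], [4.8, -4.6, -1.6, 0, 22]]}}

```text
clock: 18.58
position: [0.5064, 0.2807, 0.1928]
ee_rot: [-0.0, 0.974, 0.226, 0.0]
contact_force: [1.0, 0.1, -0.2]
width: 0.0267
gripper_force: 39.6
```

Call:
{"fn": "play_rows", "kwargs": {"motion": [[0, 0, 0, 0, 22], [0, 0, 0, 0, 22], [0, 0, 0, 0, 22]]}}

```text
clock: 18.95
position: [0.5053, 0.2769, 0.193]
ee_rot: [0.0, 0.975, 0.224, -0.0]
contact_force: [0.1, -0.0, -0.1]
width: 0.0267
gripper_force: 39.6
```

```bash
python3 - <<'E'
from h import *
d=grab('wrist'); p=manip.get_state()['position']; print(p); save(d,'w7.png')
held(d,p,.005,.03)
m=cv2.inRange(cv2.cvtColor(d['img'],cv2.COLOR_RGB2HSV),np.array(WOOD[0]),np.array(WOOD[1]))
n,l,st,c=cv2.connectedComponentsWithStats(m)
for i in range(1,n):
    if st[i,4]>400:
        x,y,w,h,a=st[i]; meas(d,str(st[i]),(x,y,x+w,y+h),*WOOD,.01)
top(d,'blower',.51,.45,.06,.03,.12)
shift(.572,.338,.06)
E
```

```text
[0.50545513 0.27689388 0.19314438]
held 4972 z-tcp 0.0155 slopes [-0.027 -0.014] c-tcp [-0.0037  0.007 ]
[ 243   47   69   73 2298] px [277.  83.] rect 0.569 0.341 size 50 50 ang 25.7 ell [0.5687 0.3406] [0.049 0.05 ]
[ 445   56  106   64 3557] px [498.  88.] rect 0.6364 0.1954 size 44 72 ang 25.9 ell [0.6367 0.1944] [0.044 0.083]
[ 575   95   65   85 1874] px [605. 139.] rect 0.6408 0.0991 size 63 48 ang 38.5 ell [0.6464 0.0919] [0.057 0.062]
[ 276  287   82   70 4210] px [317. 323.] rect 0.4078 0.2292 size 65 72 ang 20.3 ell [0.4063 0.2292] [0.064 0.075]
blower 4808 rect [0.5144 0.447 ] [0.045 0.045] 70.3 mean [0.5167 0.4431] circ [0.5142 0.4476] zmed 0.0478
[ 2.16 -0.65  3.33] heading y -64.1 q6 1.5
```

View pics/w7.png

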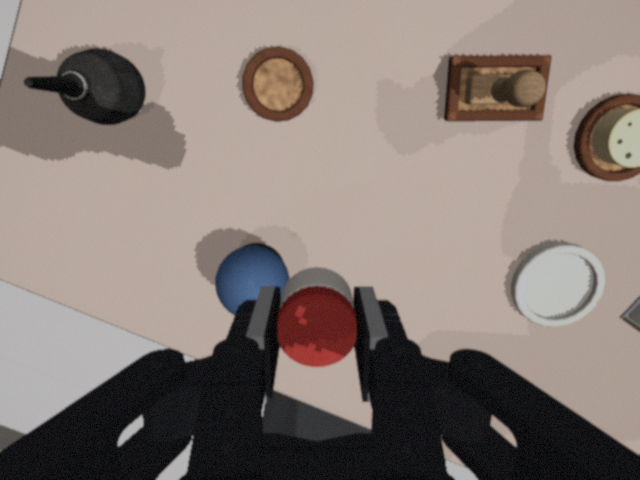

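The small cup is at (277,83), clear of the blower at (100,85). The stamp and block are seated at (498,88) and (620,137).

Call:
{"fn": "play_rows", "kwargs": {"motion": [[1.1, -0.35, 0.5, 0, 22], [2.16, -0.7, 1.5, 0, 22], [2.16, -0.7, 2.7, 0, 22], [2.16, -0.7, 3.4, 0, 22], [2.16, -0.7, 3.4, 0, 22]]}}

```text
clock: 19.62
position: [0.5695, 0.3393, 0.0545]
ee_rot: [0.001, 0.975, 0.224, -0.003]
contact_force: [-0.1, 0.2, -0.0]
width: 0.027
gripper_force: 39.7
```

Call:
{"fn": "play_rows", "kwargs": {"motion": [[0, 0, 0, 0, 22], [0, 0, 0, 0, 22], [0, 0, 0, 0, 22]]}}

```text
clock: 20.0
position: [0.572, 0.3413, 0.0586]
ee_rot: [-0.0, 0.974, 0.225, 0.001]
contact_force: [-0.8, 0.4, 0.4]
width: 0.0271
gripper_force: 39.6
```

```bash
python3 - <<'E'
from h import *
d=grab('wrist'); p=manip.get_state()['position']; print(p)
held(d,p,.005,.03)
m=cv2.inRange(cv2.cvtColor(d['img'],cv2.COLOR_RGB2HSV),np.array(WOOD[0]),np.array(WOOD[1]))
c0=np.array([.569,.34]); ys,xs=np.nonzero(m[:300]); P=np.array([ray(d,u,v,.01)[:2] for u,v in zip(xs,ys)]); r=np.hypot(*(P-c0).T); P=P[r<.034]
h=cv2.convexHull(P.astype(np.float32))[:,0]; h=h[(h-c0)@[.9,.44]>0.002]
A=np.c_[2*h,np.ones(len(h))]; s=np.linalg.lstsq(A,(h**2).sum(1),rcond=None)[0]; print('circle',s[:2],np.sqrt(s[2]+s[:2]@s[:2]))
shift(.571,.340,.0154)
E
```

```text
[0.57181696 0.3412908  0.0582882 ]
held 4960 z-tcp 0.016 slopes [-0.025 -0.014] c-tcp [-0.0012  0.0007]
circle [0.57074205 0.34164848] 0.024972442643061213
[-0.03  0.02  1.07] heading y -64.0 q6 1.55
```

Call:
{"fn": "play_rows", "kwargs": {"motion": [[0, 0, 0.5, 0, 22], [0, 0, 0.9, 0, 22], [0, 0, 1.07, 0, 22], [0, 0, 1.07, 0, 22], [0, 0, 1.07, 0, 22]]}}

```text
clock: 20.68
position: [0.5708, 0.3409, 0.0147]
ee_rot: [0.0, 0.974, 0.225, -0.0]
contact_force: [-1.5, -1.8, 5.5]
width: 0.0272
gripper_force: 40.1
```

```bash
python3 - <<'E'
from h import *
d=grab('wrist'); p=manip.get_state()['position']; print(p)
held(d,p,.005,.03)
E
```

```text
[0.57081034 0.34094376 0.01477333]
held 4993 z-tcp 0.0156 slopes [-0.03  -0.013] c-tcp [-0.0013 -0.    ]
```

Its top is at 30.4 mm and 30 mm means seated, so I'll release it and retreat up and back.

Call:
{"fn": "play_rows", "kwargs": {"motion": [[0, 0, 0, 0, 42], [0, 0, 0, 0, 42], [0, 0, 0, 0, 42], [0, 0, -1, 0, 45], [0, 0, -2.5, 0, 60]]}}

```text
clock: 21.35
position: [0.5699, 0.3404, 0.1127]
ee_rot: [0.001, 0.974, 0.225, -0.003]
contact_force: [0.3, -0.0, -0.1]
width: 0.0596
gripper_force: 0.0
```

Call:
{"fn": "play_rows", "kwargs": {"motion": [[-0.5, 0, -1, 0, 75], [-1.5, 0, -2, 0, 85], [-2.2, 0, -2.5, 0, 85], [-2.2, 0, -2.5, 0, 85], [-2.2, 0, -2.5, 0, 85]]}}

```text
clock: 21.98
position: [0.4926, 0.3027, 0.2136]
ee_rot: [0.0, 0.974, 0.225, 0.0]
contact_force: [-0.3, -0.1, -0.5]
width: 0.0853
gripper_force: 0.0
```

```bash
python3 - <<'E'
from h import *
d=grab('wrist'); p=manip.get_state()['position']; print(p)
top(d,'jar',.57,.341,.03,.022,.04); top(d,'ball',.427,.294,.05,.02,.07); top(d,'blower',.514,.447,.06,.03,.12)
m=0
hsv=cv2.cvtColor(d['img'],cv2.COLOR_RGB2HSV)
P=cloud(d); k=(hsv[...,0]>100)&(hsv[...,0]<130)&(hsv[...,1]>80)&(P[...,2]>.01)&(np.hypot(P[...,0]-.43,P[...,1]-.294)<.05); Q=P[k]
A=np.c_[2*Q,np.ones(len(Q))]; s=np.linalg.lstsq(A,(Q**2).sum(1),rcond=None)[0]; print('sphere',s[:3],np.sqrt(s[3]+s[:3]@s[:3]))
shift(.428,.294,.10,-20)
E
```

```text
[0.49268487 0.30269478 0.21311394]
jar 1219 rect [0.5695 0.3414] [0.028 0.028] 3.6 mean [0.5697 0.3415] circ [0.5696 0.3415] zmed 0.0304
ball 3815 rect [0.4293 0.2962] [0.056 0.054] 78.6 mean [0.4343 0.2982] circ [0.4282 0.2961] zmed 0.0506
blower 3883 rect [0.5147 0.4471] [0.045 0.046] 67.6 mean [0.5163 0.4437] circ [0.514  0.4486] zmed 0.0475
sphere [0.42700597 0.2958844  0.0303429 ] 0.02857255860041824
[-1.55 -0.51  2.83] heading y -64.0 turn -4.4 q6 1.55
```

The jar is seated: top at 30.4 mm. Now the ball.

Call:
{"fn": "play_rows", "kwargs": {"motion": [[-0.8, -0.3, 0.5, 0, 85], [-1.55, -0.57, 1.5, 0, 85], [-1.55, -0.57, 2.6, 0, 85], [-1.55, -0.57, 2.6, 0, 85], [-1.55, -0.57, 2.6, 0, 85]]}}

```text
clock: 22.65
position: [0.428, 0.2966, 0.1106]
ee_rot: [-0.0, 0.974, 0.225, 0.001]
contact_force: [0.2, -0.2, 0.1]
width: 0.0852
gripper_force: 0.0
```

Call:
{"fn": "play_rows", "kwargs": {"motion": [[0, 0, 0, 0, 85], [0, 0, 0, 0, 85]]}}

```text
clock: 22.9
position: [0.4276, 0.2964, 0.1114]
ee_rot: [-0.0, 0.974, 0.225, 0.001]
contact_force: [-0.6, 0.1, -0.2]
width: 0.0847
gripper_force: 0.0
```

```bash
cat >> h.py <<'E'
def sph(d,x,y,z0):
    hsv=cv2.cvtColor(d['img'],cv2.COLOR_RGB2HSV); P=cloud(d)
    k=(hsv[...,0]>100)&(hsv[...,0]<130)&(hsv[...,1]>80)&(P[...,2]>z0)&(np.hypot(P[...,0]-x,P[...,1]-y)<.045); Q=P[k]
    A=np.c_[2*Q,np.ones(len(Q))]; s=np.linalg.lstsq(A,(Q**2).sum(1),rcond=None)[0]; print('sphere',s[:3].round(4),np.sqrt(s[3]+s[:3]@s[:3]).round(4))
E
python3 - <<'E'
from h import *
d=grab('wrist'); p=manip.get_state()['position']; print(p); sph(d,.427,.296,.01); shift(.427,.296,.008)
E
```

```text
[0.42728004 0.29619377 0.11120507]
sphere [0.4551 0.3113 0.12  ] 0.0761
[-0.01  0.    2.58] heading y -64.0 q6 1.59
```

Call:
{"fn": "play_rows", "kwargs": {"motion": [[0, 0, 1.0, 0, 85], [0, 0, 2.0, 0, 85], [0, 0, 2.58, 0, 85], [0, 0, 2.58, 0, 85], [0, 0, 2.58, 0, 85]], "newtons": 35}}

```text
clock: 23.58
position: [0.4274, 0.2964, 0.008]
ee_rot: [-0.0, 0.974, 0.225, 0.001]
contact_force: [-0.2, 0.2, -0.3]
width: 0.085
gripper_force: 0.0
```

Call:
{"fn": "play_rows", "kwargs": {"motion": [[0, 0, 0, 0, 50], [0, 0, 0, 0, 50], [0, 0, 0, 0, 50], [0, 0, 0, 0, 50]]}}

```text
clock: 24.08
position: [0.4273, 0.2963, 0.0086]
ee_rot: [-0.0, 0.974, 0.225, 0.001]
contact_force: [-0.8, -1.5, 5.8]
width: 0.0544
gripper_force: 36.0
```

Call:
{"fn": "play_rows", "kwargs": {"motion": [[0, 0, -0.6, 0, 50], [0, 0, -1.5, 0, 50], [0, 0, -2.5, 0, 50], [0, 0, -2.5, 0, 50]]}}

```text
clock: 24.58
position: [0.4288, 0.2971, 0.1106]
ee_rot: [-0.001, 0.974, 0.225, 0.004]
contact_force: [-0.2, 0.4, -0.8]
width: 0.0543
gripper_force: 37.2
```

```bash
python3 - <<'E'
from h import *
d=grab('wrist'); e=grab('scene'); p=manip.get_state()['position']; print(p)
I=np.hstack([cv2.resize(d['img'][130:420,140:500],(496,400)),cv2.resize(e['img'][270:350,210:270],(300,400))])
cv2.imwrite('pics/g4.png',cv2.cvtColor(I,cv2.COLOR_RGB2BGR))
h=cv2.cvtColor(d['img'],cv2.COLOR_RGB2HSV); P=cloud(d); Q=P[(h[...,0]>102)&(h[...,0]<126)&(h[...,1]>120)&(h[...,2]>30)&(np.hypot(P[...,0]-p[0],P[...,1]-p[1])<.035)&(P[...,2]>p[2])]
A=np.c_[2*Q,np.ones(len(Q))]; s=np.linalg.lstsq(A,(Q**2).sum(1),rcond=None)[0]; print(len(Q),'sphere-tcp',(s[:3]-p).round(4),np.sqrt(s[3]+s[:3]@s[:3]).round(4),'top-tcp',(np.percentile(Q[:,2],99)-p[2]).round(4))
E
```

```text
[0.42624337 0.29576779 0.1072915 ]
19416 sphere-tcp [0.0018 0.0022 0.026 ] 0.0279 top-tcp 0.0537
```

View pics/g4.png

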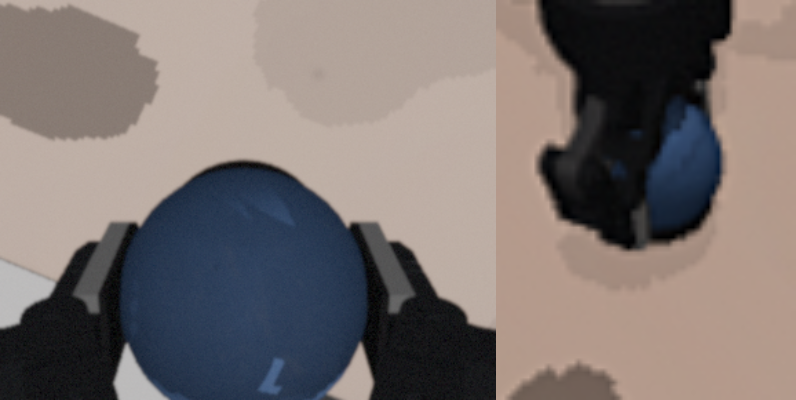

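The ball is held upright with the foot visible below it. I'll raise it and carry it across in front of the cabinet.

Call:
{"fn": "play_rows", "kwargs": {"motion": [[0, 0, -1, 0, 50], [-0.1, 0.5, -2.2, 0, 50], [-0.5, 1.6, -3.4, 0, 50], [-1.0, 2.8, -3.8, 0, 50], [-1.5, 4, -3.8, 0, 50]]}}

```text
clock: 25.3
position: [0.4429, 0.1244, 0.2594]
ee_rot: [0.0, 0.974, 0.225, 0.001]
contact_force: [1.5, -0.5, -0.0]
width: 0.0547
gripper_force: 37.4
```

Call:
{"fn": "play_rows", "kwargs": {"motion": [[-0.5, 1.25, 0, 0, 50], [-1.0, 2.5, 0, 0, 50], [-1.5, 3.75, 0, 0, 50], [-2.0, 5, 0, 0, 50], [-2.5, 6.25, 0, 0, 50]]}}

```text
clock: 25.92
position: [0.4613, -0.1442, 0.2573]
ee_rot: [-0.001, 0.974, 0.225, -0.001]
contact_force: [0.6, -0.3, -0.1]
width: 0.0546
gripper_force: 37.4
```

Call:
{"fn": "play_rows", "kwargs": {"motion": [[-0.5, 1.25, 0, 0, 50], [-1.0, 2.5, 0, 0, 50], [-1.5, 3.75, 0, 0, 50], [-2.0, 5, 0, 0, 50], [-2.5, 6.25, 0.5, 0, 50]]}}

```text
clock: 26.55
position: [0.4819, -0.4134, 0.2382]
ee_rot: [0.0, 0.974, 0.225, 0.0]
contact_force: [0.8, -0.2, 0.3]
width: 0.055
gripper_force: 37.4
```

Call:
{"fn": "play_rows", "kwargs": {"motion": [[0, 0, 0, 0, 50], [0, 0, 0, 0, 50], [0, 0, 0, 0, 50]]}}

```text
clock: 26.92
position: [0.4818, -0.4099, 0.2392]
ee_rot: [-0.0, 0.974, 0.225, 0.0]
contact_force: [-0.6, -1.4, -0.6]
width: 0.0546
gripper_force: 37.4
```

```bash
cat >> h.py <<'E'
def ballrel(d,p):
    h=cv2.cvtColor(d['img'],cv2.COLOR_RGB2HSV); P=cloud(d); Q=P[(h[...,0]>102)&(h[...,0]<126)&(h[...,1]>120)&(h[...,2]>30)&(np.hypot(P[...,0]-p[0],P[...,1]-p[1])<.035)&(P[...,2]>p[2])]
    A=np.c_[2*Q,np.ones(len(Q))]; s=np.linalg.lstsq(A,(Q**2).sum(1),rcond=None)[0]; print(len(Q),'sphere-tcp',(s[:3]-p).round(4),np.sqrt(s[3]+s[:3]@s[:3]).round(4),'top-tcp',(np.percentile(Q[:,2],99)-p[2]).round(4))
E
python3 - <<'E'
from h import *
d=grab('wrist'); p=manip.get_state()['position']; print(p); save(d,'w8.png'); ballrel(d,p)
m=cv2.inRange(cv2.cvtColor(d['img'],cv2.COLOR_RGB2HSV),np.array(WOOD[0]),np.array(WOOD[1]))
n,l,st,c=cv2.connectedComponentsWithStats(m)
for i in range(1,n):
    if st[i,4]>400:
        x,y,w,h,a=st[i]; meas(d,str(st[i]),(x,y,x+w,y+h),*WOOD,.01)
shift(.564,-.385,.06)
E
```

```text
[ 0.48196364 -0.409932    0.23955629]
16669 sphere-tcp [-0.0009  0.0009  0.0218] 0.0282 top-tcp 0.05
[ 290   39   88   92 2487] px [333.  84.] rect 0.5642 -0.3839 size 72 72 ang 25.0 ell [ 0.5643 -0.3837] [0.072 0.072]
[2.11 0.34 4.49] heading y -63.9 q6 0.3
```

View pics/w8.png

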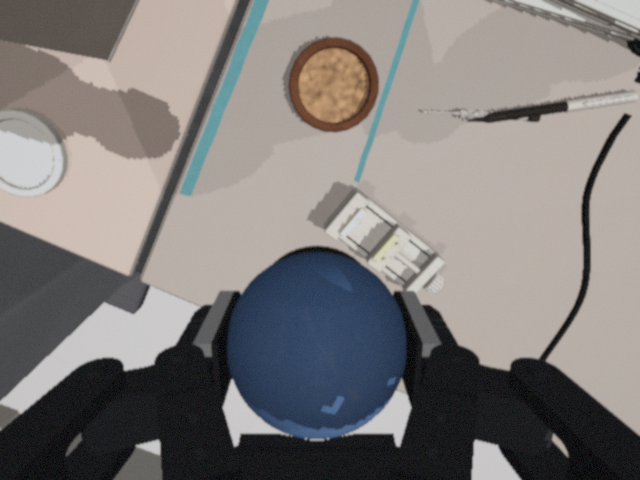

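The large dark cup is at (333,84) and the vice at (390,240). I'll move across high, then go down.

Call:
{"fn": "play_rows", "kwargs": {"motion": [[1.1, 0.2, 0, 0, 50], [2.12, 0.34, 0.8, 0, 50], [2.12, 0.34, 2.0, 0, 50], [2.12, 0.34, 3.2, 0, 50], [2.12, 0.34, 4.2, 0, 50]]}}

```text
clock: 27.6
position: [0.5641, -0.3847, 0.0701]
ee_rot: [-0.0, 0.974, 0.226, -0.0]
contact_force: [0.7, -0.1, -0.9]
width: 0.0543
gripper_force: 37.4
```

Call:
{"fn": "play_rows", "kwargs": {"motion": [[0, 0, 0, 0, 50], [0, 0, 0, 0, 50], [0, 0, 0, 0, 50]]}}

```text
clock: 27.98
position: [0.5654, -0.3874, 0.074]
ee_rot: [0.002, 0.974, 0.225, 0.002]
contact_force: [0.3, -0.2, -0.2]
width: 0.0548
gripper_force: 37.5
```

```bash
python3 - <<'E'
from h import *
d=grab('wrist'); p=manip.get_state()['position']; print(p); ballrel(d,p)
m=cv2.inRange(cv2.cvtColor(d['img'],cv2.COLOR_RGB2HSV),np.array(WOOD[0]),np.array(WOOD[1]))
c0=np.array([.5643,-.3845]); ys,xs=np.nonzero(m[:300]); P=np.array([ray(d,u,v,.01)[:2] for u,v in zip(xs,ys)]); r=np.hypot(*(P-c0).T); P=P[r<.045]
h=cv2.convexHull(P.astype(np.float32))[:,0]; h=h[(h-c0)@[.9,.44]>0.006]
A=np.c_[2*h,np.ones(len(h))]; s=np.linalg.lstsq(A,(h**2).sum(1),rcond=None)[0]; print('circle',s[:2],np.sqrt(s[2]+s[:2]@s[:2]))
shift(.5645,-.385,.012)
E
```

```text
[ 0.56516557 -0.38728403  0.07368874]
14948 sphere-tcp [-0.0007  0.0009  0.0223] 0.0284 top-tcp 0.0506
circle [ 0.56591391 -0.38316945] 0.03615879376534897
[ 0.01 -0.07  1.54] heading y -64.0 q6 0.42
```

Call:
{"fn": "play_rows", "kwargs": {"motion": [[0, -0.05, 0.6, 0, 50], [0, -0.05, 1.1, 0, 50], [0, -0.05, 1.4, 0, 50], [0, -0.05, 1.52, 0, 50], [0, -0.05, 1.52, 0, 50]]}}

```text
clock: 28.65
position: [0.5631, -0.3848, 0.0126]
ee_rot: [0.0, 0.974, 0.225, 0.0]
contact_force: [-2.6, 0.5, 6.2]
width: 0.0548
gripper_force: 38.1
```

```bash
python3 - <<'E'
from h import *
d=grab('wrist'); p=manip.get_state()['position']; print(p); ballrel(d,p)
E
```

```text
[ 0.56307158 -0.38480256  0.01262077]
12039 sphere-tcp [-0.0009  0.0009  0.022 ] 0.0284 top-tcp 0.0502
```

Call:
{"fn": "play_rows", "kwargs": {"motion": [[0, 0, 0, 0, 72], [0, 0, 0, 0, 72], [0, 0, 0, 0, 72], [0, 0, 0, 0, 72], [0, 0, -1, 0, 75]]}}

```text
clock: 29.32
position: [0.5608, -0.3828, 0.0469]
ee_rot: [-0.003, 0.974, 0.225, -0.003]
contact_force: [0.8, 0.4, 0.2]
width: 0.0753
gripper_force: 0.0
```

Call:
{"fn": "play_rows", "kwargs": {"motion": [[0, 0, -1, 0, 75], [0, 0, -2.3, 0, 75], [-0.5, 0, -3.5, 0, 75], [-1.5, 0, -4, 0, 75], [-2, 0, -4, 0, 75]]}}

```text
clock: 29.95
position: [0.4906, -0.421, 0.2123]
ee_rot: [0.002, 0.975, 0.224, 0.001]
contact_force: [0.0, 0.2, 0.3]
width: 0.0746
gripper_force: 0.0
```

Call:
{"fn": "play_rows", "kwargs": {"motion": [[0, 0, 0, 0, 75], [0, 0, 0, 0, 75], [0, 0, 0, 0, 75]]}}

```text
clock: 30.32
position: [0.4918, -0.4188, 0.2088]
ee_rot: [-0.001, 0.974, 0.225, -0.0]
contact_force: [-0.1, -0.0, 0.3]
width: 0.075
gripper_force: 0.0
```

```bash
python3 - <<'E'
from h import *
d=grab('wrist'); p=manip.get_state()['position']; print(p)
h=cv2.cvtColor(d['img'],cv2.COLOR_RGB2HSV); P=cloud(d); Q=P[(h[...,0]>102)&(h[...,0]<126)&(h[...,1]>120)&(np.hypot(P[...,0]-.565,P[...,1]+.385)<.04)&(P[...,2]>.02)]
A=np.c_[2*Q,np.ones(len(Q))]; s=np.linalg.lstsq(A,(Q**2).sum(1),rcond=None)[0]; print('sphere',s[:3].round(4),'top',np.percentile(Q[:,2],99.5))
e=grab('side'); f=grab('scene')
top(f,'jar',.57,.341,.03,.022,.04);top(f,'block',.65,.09,.03,.018,.05);top(f,'blower',.514,.447,.05,.03,.12)
I=np.vstack([np.hstack([cv2.resize(d['img'],(400,300)),cv2.resize(e['img'][280:410,280:453],(400,300))]),cv2.resize(f['img'][140:380,130:450],(400,300))[:, :].repeat(1,1).copy() if 0 else np.hstack([cv2.resize(f['img'][140:365,130:430],(400,300)),cv2.resize(f['img'][145:190,375:435],(400,300))])])
cv2.imwrite('pics/fin.png',cv2.cvtColor(I,cv2.COLOR_RGB2BGR))
E
```

```text
[ 0.49184668 -0.41890342  0.20909023]
sphere [ 0.5685 -0.3911  0.1928] top 0.0637744896107787
jar 115 rect [0.5694 0.34  ] [0.028 0.029] 53.2 mean [0.5681 0.3403] circ [0.5699 0.3411] zmed 0.0298
block 170 rect [0.6496 0.088 ] [0.043 0.042] 12.0 mean [0.6481 0.0891] circ [0.649  0.0897] zmed 0.0236
blower 374 rect [0.5092 0.4487] [0.046 0.046] 80.2 mean [0.5063 0.4504] circ [0.5107 0.4489] zmed 0.0465
```

View pics/fin.png

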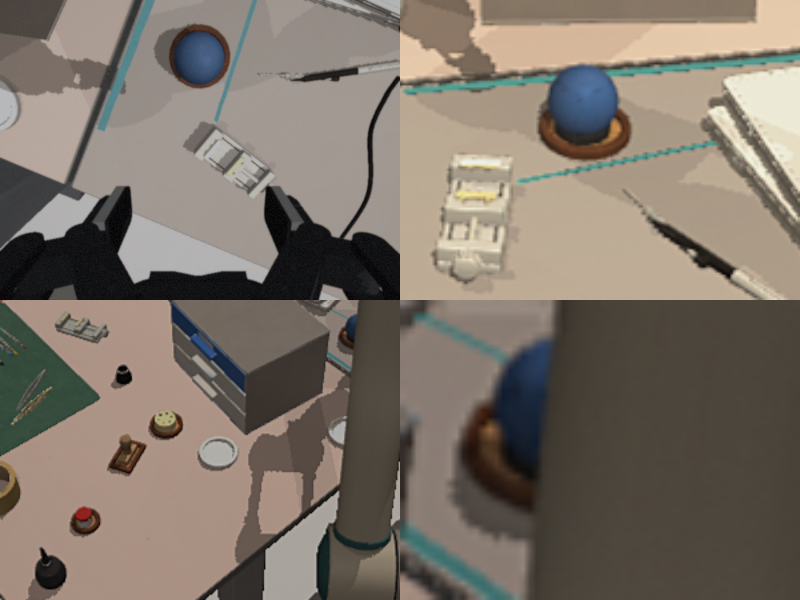

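```bash
python3 - <<'E'
from h import *
for n,b in (('wrist',(250,30,400,150)),('side',(330,290,390,360))):
    d=load(n); meas(d,n+' ball',b,[100,80,20],[130,255,255],.033)
    hsv=cv2.cvtColor(d['img'],cv2.COLOR_RGB2HSV); x0,y0,x1,y1=b
    m=cv2.inRange(hsv,np.array([100,80,20]),np.array([130,255,255]))[y0:y1,x0:x1]
    c=max(cv2.findContours(m,0,1)[0],key=cv2.contourArea); (u,v),r=cv2.minEnclosingCircle(c); print((u+x0,v+y0),r,ray(d,u+x0,v+y0,.033).round(4))
E
```

```text
wrist ball px [319.  92.] rect 0.5624 -0.3844 size 57 57 ang 26.0 ell [ 0.5625 -0.3842] [0.056 0.057]
(317.6467590332031, 92.28843688964844) 41.938209533691406 [ 0.5629 -0.3834  0.033 ]
side ball px [359. 323.] rect 0.5647 -0.3865 size 91 53 ang 80.4 ell [ 0.5646 -0.3861] [0.054 0.093]
(359.0105571746826, 322.77831268310547) 15.02392578125 [ 0.5644 -0.3874  0.033 ]
```

The ball is within about 2 mm of the cup's centre and all four are in place, so I'm handing in.

```bash
python3 -c "
from rig import manip
print(manip.sign_off())"
```

```text
the job is handed in; nothing more can be done
None
```

The job is handed in: by my last camera measurements the jar, block, ball and stamp each stood in their matching holders, within about 2 mm of centre and let go of, and the blower and vice were never touched; the hand-in returned no verdict.

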